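# Cap the bearings of a flip-mounted glass plate and hold it at its balance point

### The job

The flip mount's glass has just been laid back in its bearings: press both bearing caps down until they click and stay shut, so that the shaft cannot lift out, and only then raise the flap by its grip knob. Carry it up to its balance point, a little past upright, where it would fall neither forward nor back, and finish still holding it steady there by the knob, clear of both stops, so that I can clean both faces of the glass. Keep your fingers off the glass and its ring, do not let the flap go over onto the rear stop, and do not knock over the dropper bottle beside it.

Things in the scene. Friction and masses are not known exactly. Their poses are not given: they have to be found in the camera images.
- stand: The flip mount, fixed to the bench: aluminium base plate 190 x 196 x 12 mm with two grey bearing pillars, a front rest and a rear stop (rubber-tipped posts). Origin on the bench straight below the middle of the flap's hinge axis; its x axis points from the hinge to the rear stop (away from the robot at yaw 0), y along the hinge axis to the left, z up. The plate reaches from x = -117 to +73 mm and y = -98 to +98 mm. The hinge axis is 75 mm above the bench.
- cap_left (a joint): Steel cap of the left bearing (stand y = +69 mm), hinged along y at its rear edge (stand x = +24 mm, z = 79 mm). Its value in rad is 0 shut and grows as its front edge rises; it stands sprung open at 0.4 to 0.65. Near 0.15 it meets a spring-ball detent; about 6 to 8 N straight down at the top point pushes it through, and it then stays shut at 0 to 0.02. Pressed less far it springs open again.
- cap_right (a joint): Steel cap of the right bearing (stand y = -69 mm), made and working just as the left one.
- cap_left_top (a point): Point on the top face of the left cap, in the middle of its 22 mm width and 32 mm in front of the cap's hinge: press here from above. It moves with the cap; with the cap shut it lies at stand x = -8, y = +69, z = 87 mm.
- cap_right_top (a point): The same point of the right cap; with the cap shut it lies at stand x = -8, y = -69, z = 87 mm.
- flap (a joint): Hinge of the flap, an aluminium frame (88 mm wide, 6 mm thick, reaching 113 mm from the axis) on a steel shaft between the bearings. Value in rad: 0 lying level towards the robot on the front rest, where it starts; pi/2 upright; 2.356 leaning back on the rear stop. It swings almost without friction, weighs 0.28 kg, and balances at 1.73 rad, 9 degrees past upright (leaning away from the robot): below that it falls forward, above it backward.
- flap_hinge (a point): Middle of the flap's hinge axis, 75 mm above the stand's origin. Turns with the flap.
- knob: Dark steel grip knob at the free end of the flap: a knurled bar 22 mm long, 14 mm thick, lying parallel to the hinge axis, with free room beside both ends. Origin at its middle, 138 mm from the hinge axis along the frame and 6 mm below the level of the axis when the flap lies down (69 mm above the bench), so on a circle of 138 mm radius about the axis. Can be pinched on its two end faces from above; it then turns between the fingers as the flap swings.
- cell: Black anodised ring, 52 mm across and 24 mm high, that holds the glass in the frame, centred 64 mm from the hinge axis. Origin at the middle of its lower face, 27 mm below the level of the axis when the flap lies down. Not to be touched.
- glass: Clear round glass plate, 43 mm across and 6 mm thick, in the black ring, 64 mm from the hinge axis. Origin at the middle of its lower face, 17 mm below the level of the axis when the flap lies down. Not to be touched.
- dropper: White dropper bottle with a blue needle, 29 mm across, 115 mm high, standing on the dark mat just left of the mount, the nearest bottle to it. Origin at the middle of its foot, z axis up. To be left standing.

How it is judged:
By the outcome, as a careful person would: the job done as asked, in the order asked, and still so for the second after the job is handed in, while the arm keeps its last pose, push and grip.
It also fails if it takes over 54 s, if anything falls off the work surface, if the arm or the gripper's body presses on something with over 40 N, if the wrist force passes 120 N, or if a joint passes its speed limit or range.

### The arm

A 6-joint arm with a two-finger parallel gripper is mounted at the origin on a cart in front of the work surface, level with it; the furniture and walls round the work are solid. World frame = base frame: x ahead of the robot, y to its left, z up, the work surface at z = 0. Lengths are in mm, angles in rad, forces in N, time in s.
With the tool pointing down it reaches from about 350 to 725 mm from the base axis. Payload 4.3 kg.
Tool frame: the origin (TCP) lies at the very end of the fingers, on their centre line; the grasp point (between the pads) lies 19 mm behind it; z points along the fingers, y is the line along which they close (so a half turn about z gives the same grasp; the last joint's range is limited). The gripper opens to 85 mm and grips with 20 to 120 N. Pads are 22 mm wide; open, the fingers measure 114 mm over their backs; the gripper's body (76 mm by 85 mm) begins 54 mm behind the grasp point. The pads swing forward as they close: fully open they stand 13 mm farther back than shut.
Start: joints at [-1.277, 0.377, 0.081, 1.274, 0, 1.46], TCP at [225.941, -528.789, 231.329] pointing down, gripper open.
Joint ranges: [-2.72, 2.72], [-0.84, 1.66], [-1.02, 1.22], [-1.77, 2.12], [-1.37, 1.28], [-3.14, 3.14]. Speed limits (rad/s): [2.57, 2.57, 3.14, 3.14, 3.14, 3.14].

### API

Orientations are given as [roll, pitch, yaw] about the fixed x, y, z axes, in that order (R = Rz(yaw) Ry(pitch) Rx(roll)).
In Python, from station import * gives the robot as it stands.
- The arm moves only by the tool carry_out, never from a script. Its argument "increments" is text: rows parted by semicolons, each of 7 numbers parted by spaces: the shift along the tool's x, y, z in cm, then the turn, a rotation vector about the tool's x, y, z in rad, then the opening, from 0 (shut) to 1 (fully open). A call has 1 to 12 rows; each row shifts and turns the commanded pose from where the row before left it, along the tool's axes as they then stand; what a row does not reach is not made up. A row lasts 1/8 s, in which the tool goes at most 62.5 mm and 10.7 degrees, less where a joint would pass 70% of its speed; a pose out of reach is approached as far as the arm can. A call is refused whole if a number of a shift passes 6.25 or a number of a turn 0.188, either way. A call with a gripper value outside its range is refused whole. The fingers move at their own pace and stop on an object; "force" is the grip in N (left out, the last holds). Time passes only in rows, so rows that do not move let the fingers close. It gives the time, the measured TCP pose, the force, the opening and the grip force at its end, in the units of the state.
- state(): the state, without advancing time (a new reading comes with each control period).
- read_camera(name): name is "side" or "top"; returns the picture (480x640x3 uint8, red, green, blue); there is no depth.
- get_calibration(name): a dict with "intrinsics" (3x3 intrinsics, pixels), "D" ([k1, k2, p1, p2, k3] as OpenCV has them; the pictures are not rectified), "R" (3x3) and "t" (3): a world point X has camera coordinates R X + t. Camera axes: x right, y down, z forward; pixel columns grow to the right and rows downward; lengths in mm; the calibration is good to about 2 mm. A picture is of the moment at which its call begins. get_calibration takes no time and is no camera call.
- hand_in(): hands the job in; it is judged then, once.
Trained networks look in the newest picture that a camera, given by its name, has taken for a name from the list of things; names that differ only in an ending like _2 or _b are one class to them, and where a whole thing is asked for, a point or a joint stands for the part that bears it (a point fixed in the world has none). Each returns a list of dicts, best first, with "score" (0 to 1); they miss things now and then, are a little off and sometimes report something else, mostly with a low value. They report only what shows in the picture. A call takes as long as a camera call.
- spot_in(camera, target): "box" ([centre column, centre row, width, height] in pixels, round what is visible of it).
- outline_of(camera, target): "region" (480x640 bool, what is visible of it) and "box" ([centre column, centre row, width, height] in pixels, round what is visible of it).
- place_of(camera, target): "at" ([column, row] in pixels: a listed point, or the origin of a listed thing).
The state is a dict: "time": time; "q": joint angles; "joint_velocities": joint speeds; "joint_torque": joint torques, N m; "eef_pos": TCP position; "tcp_rot": TCP orientation; "ft_force": force on the tool from outside, world axes, zero at the start; "wrist_torque": the same for the moment, N m; "finger_gap": opening from 0.0 (shut) to 1.0 (fully open); "grasp_force": force on a finger pad.
Only numpy, scipy, OpenCV 4.12 (cv2) and the standard library are available. Lean on these libraries where they do the work, as an engineer would, in place of code of your own. Each camera call takes 0.05 s, during which the arm holds its last target. There are 200 camera calls.

## Working session

There is one attempt and no reset: what is moved stays moved. The work goes in short steps, Python scripts to look and compute and a tool call to move; the robot and the scene stay as the last step left them, time stands still between calls to the robot, and variables do not carry over. Pictures are saved under pics/ and viewed, at most 10 in all, crops included, and the job is handed in when it is done.

Besides the shell and the picture viewer there is one more tool, called after "Emit:" in YAML: its name, and indented under it one key for each argument. carry_out: Moves the arm, as the interface text tells. Its arguments: {"type":"object","properties":{"increments":{"type":"string"},"force":{"type":"number"}},"required":["increments"]}

```bash
mkdir -p pics; ls; cat > h.py <<'E'
from station import *
import numpy as np, cv2
from scipy.optimize import least_squares
from scipy.spatial.transform import Rotation as Ro
def proj(c,X):
    k=get_calibration(c); R=np.array(k["R"],float); t=np.array(k["t"],float).ravel()
    return cv2.projectPoints(np.array(X,float).reshape(-1,1,3),cv2.Rodrigues(R)[0],t,np.array(k["intrinsics"],float),np.array(k["D"],float))[0].reshape(-1,2)
E
python3 - <<'E'
from h import *
s=state(); print(s)
for c in("side","top"):
    im=read_camera(c); cv2.imwrite(f"pics/{c}0.png",im[:,:,::-1])
    k=get_calibration(c); print(c,np.round(-np.array(k["R"]).T@np.array(k["t"]).ravel()),np.array(k["intrinsics"])[0,0])
    for n in["cap_left_top","cap_right_top","flap_hinge","knob","cell","glass","dropper","stand"]:
        print(n,[(np.round(d["at"],1).tolist(),round(d["score"],2)) for d in place_of(c,n)[:3]])
E
```

```text
pics
{'time': 0.0, 'q': array([-1.27730612e+00,  3.78121154e-01,  7.96345262e-02,  1.27436953e+00,
       -1.79380794e-05,  1.46048457e+00]), 'joint_velocities': array([ 5.20865118e-04, -1.60132013e-03,  1.25634310e-04, -1.02839988e-03,
        3.37852110e-04, -3.16456753e-05]), 'joint_torque': array([-1.12274218e-03, -4.63605380e+01,  2.69874161e+01,  2.08885287e-02,
       -4.33370806e-04, -7.65729027e-06]), 'eef_pos': array([ 225.7350764 , -528.13994641,  230.33102817]), 'tcp_rot': array([-3.13954337e+00, -2.08933539e-04,  4.03801771e-01]), 'ft_force': array([ 0.71071731,  0.11245979, -0.24635558]), 'wrist_torque': array([-0.00022511, -0.01381714, -0.00614659]), 'grasp_force': 0.0, 'finger_gap': 0.996916144680037}
side [ 576. -733.  744.] 595.5264955093322
cap_left_top [([348.5, 224.1], 0.62)]
cap_right_top [([365.6, 284.2], 0.69)]
flap_hinge [([353.6, 266.8], 0.8)]
knob [([269.0, 278.8], 0.5), ([363.6, 285.5], 0.4)]
cell [([314.8, 282.6], 0.66)]
glass [([321.1, 282.1], 0.74)]
dropper [([328.4, 214.3], 0.58), ([267.0, 277.3], 0.19)]
stand [([353.3, 301.8], 0.68)]
top [437.  -9. 934.] 559.5756061632374
cap_left_top [([323.0, 192.3], 0.83)]
cap_right_top [([418.3, 184.0], 0.69)]
flap_hinge [([372.7, 197.1], 0.59)]
knob []
cell []
glass [([375.8, 240.7], 0.87)]
dropper [([239.0, 231.6], 0.72)]
stand [([365.7, 209.2], 0.69)]
```

View pics/side0.png

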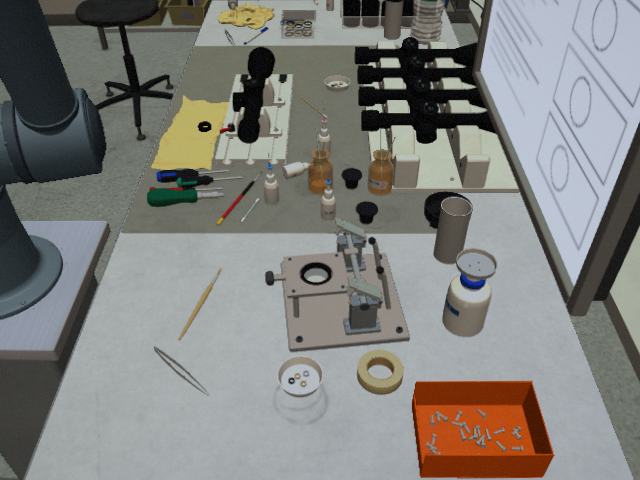

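View pics/top0.png

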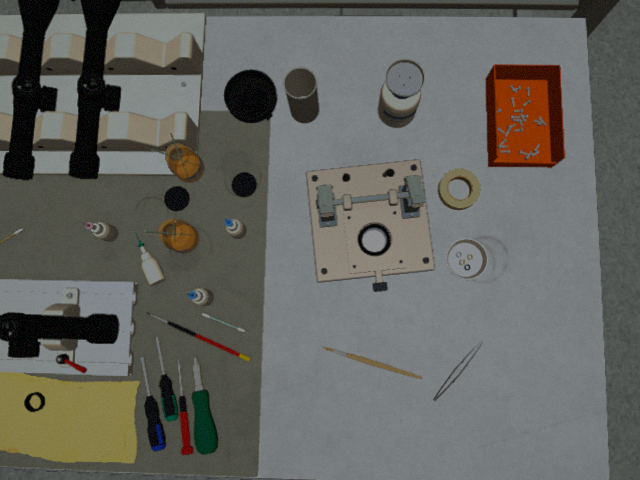

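```bash
cat > fit.py <<'E'
from h import *
def model(p,n,cl,cr):
    x,y,w=p
    L={"flap_hinge":[0,0,75],"knob":[-138,0,69],"cell":[-64,0,48],"glass":[-64,0,58],"stand":[0,0,0]}
    if n in L: v=L[n]
    else:
        a,yy=(cl,69) if "left" in n else (cr,-69)
        v=[24-32*np.cos(a)+8*np.sin(a)*0-8*np.sin(a)*-1*0, yy, 79+32*np.sin(a)+8*np.cos(a)]
        v[0]+=8*np.sin(a)
    return np.array([x+v[0]*np.cos(w)-v[1]*np.sin(w), y+v[0]*np.sin(w)+v[1]*np.cos(w), v[2]])
def fit(obs):
    def r(q):
        return np.concatenate([proj(c,model(q[:3]*[1,1,.01],n,q[3],q[4]))[0]-uv for c,n,uv in obs])
    best=None
    for w in(-40,0,40):
        s=least_squares(r,[480,0,w,.5,.5],loss="soft_l1",f_scale=2,x_scale=[10,10,5,.1,.1])
        if best is None or s.cost<best.cost: best=s
    return best,r(best.x).reshape(-1,2)
if __name__=="__main__":
    obs=[("side","cap_left_top",[348.5,224.1]),("side","cap_right_top",[365.6,284.2]),("side","flap_hinge",[353.6,266.8]),("side","knob",[269,278.8]),("side","cell",[314.8,282.6]),("side","glass",[321.1,282.1]),("side","stand",[353.3,301.8]),
    ("top","cap_left_top",[323,192.3]),("top","cap_right_top",[418.3,184]),("top","flap_hinge",[372.7,197.1]),("top","glass",[375.8,240.7]),("top","stand",[365.7,209.2])]
    s,r=fit(obs); print(s.x,s.cost)
    for o,e in zip(obs,r): print(o[:2],e.round(1))
    p=s.x[:3]*[1,1,.01]
    for n in("cap_left_top","cap_right_top","knob"): print(n,model(p,n,s.x[3],s.x[4]).round(1),model(p,n,0,0).round(1))
E
python3 fit.py
```

```text
[625.28166467 -52.14032626  14.15409749   0.83664216   0.72224051] 34.154333903118214
('side', 'cap_left_top') [4.2 0.3]
('side', 'cap_right_top') [1.4 1.1]
('side', 'flap_hinge') [0.8 1.5]
('side', 'knob') [-0.5  0.7]
('side', 'cell') [0.1 1.5]
('side', 'glass') [-6.3 -2.3]
('side', 'stand') [-0.5 -1.6]
('top', 'cap_left_top') [1.9 1.5]
('top', 'cap_right_top') [-2.5  0.6]
('top', 'flap_hinge') [-2.8  1.1]
('top', 'glass') [-0.9 -0.8]
('top', 'stand') [ 1.9 -1.6]
cap_left_top [624.   17.4 108.1] [607.6  15.   87. ]
cap_right_top [ 640.2 -119.7  106.2] [ 627.1 -121.6   87. ]
knob [488.7 -71.6  69. ] [488.7 -71.6  69. ]
```

The views show the mount with both caps sprung open. In the top view the plate corners are at about (306,171), (420,160), (434,270) and (318,281), the knob at (380,286) and the dropper at (234,228). I'll refine the pose with the plate corners.

```bash
cat > ref.py <<'E'
from fit import *
im=read_camera("top")
m=outline_of("top","stand")[0]["region"].astype(np.uint8)
m=cv2.morphologyEx(m,cv2.MORPH_OPEN,np.ones((15,15)))
r=cv2.minAreaRect(cv2.findContours(m,0,2)[0][0]); print(r)
b=cv2.boxPoints(r); print(b.round(1))
k=place_of("top","knob"); print([(d["at"],d["score"]) for d in k[:2]]); o=spot_in("top","knob"); print([(d["box"],d["score"]) for d in o[:2]])
C=np.array([[73,98],[73,-98],[-117,-98],[-117,98]])
eye=np.array([[306,171],[420,160],[434,270],[318,281]],float)
sel=np.array([b[np.argmin(np.linalg.norm(b-e,axis=1))] for e in eye])
def run(c4):
  obs=[("side","cap_left_top",[348.5,224.1]),("side","cap_right_top",[365.6,284.2]),("side","flap_hinge",[353.6,266.8]),("side","knob",[269,278.8]),("side","cell",[314.8,282.6]),
    ("top","cap_left_top",[323,192.3]),("top","cap_right_top",[418.3,184]),("top","glass",[375.8,240.7]),("top","knob",[379.5,286.5])]
  def res(q):
    w=q[2]*.01; P=np.c_[q[0]+C@[np.cos(w),-np.sin(w)],q[1]+C@[np.sin(w),np.cos(w)],np.full(4,12)]
    return np.concatenate([(proj("top",P)-c4).ravel()]+[proj(c,model(q[:3]*[1,1,.01],n,q[3],q[4]))[0]-uv for c,n,uv in obs])
  s=least_squares(res,[625,-52,12,.5,.5],loss="soft_l1",f_scale=2,x_scale=[10,10,5,.1,.1],bounds=([400,-200,-80,.35,.35],[800,200,80,.7,.7]))
  print(s.x.round(3),s.cost); print(res(s.x).reshape(-1,2).round(1).tolist())
  p=s.x[:3]*[1,1,.01]
  for n in("cap_left_top","cap_right_top","knob"): print(n,model(p,n,s.x[3],s.x[4]).round(1),model(p,n,0,0).round(1))
run(sel);run(eye)
cv2.imwrite("pics/crop.png",cv2.resize(im[145:305,220:450],None,fx=3.4,fy=3.4,interpolation=cv2.INTER_CUBIC)[:,:,::-1])
E
python3 ref.py
```

```text
Traceback (most recent call last):
  File "ref.py", line 5, in <module>
    r=cv2.minAreaRect(cv2.findContours(m,0,2)[0][0]); print(r)
                      ~~~~~~~~~~~~~~~~~~~~~~~~~~^^^
IndexError: tuple index out of range
```

```bash
sed -i '/^m=/d;/^r=/d;/^b=/d;/^sel=/d;s/^run(sel);//' ref.py; python3 ref.py
```

```text
[([380.3, 287.4], 0.58), ([377.4, 240.1], 0.57)]
[([380.4, 287.8, 15.1, 14.3], 0.5)]
[625.126 -51.533  12.152   0.7     0.7  ] 21.779155931200613
[[-0.8, -0.4], [0.2, -1.8], [1.1, -0.6], [-1.5, 1.0], [2.6, 1.4], [-0.1, 1.2], [0.7, 1.3], [-0.7, -0.8], [-0.1, 0.6], [1.8, 3.5], [-2.7, 2.1], [-2.1, -0.6], [0.2, -0.1]]
cap_left_top [621.4  17.5 105.7] [608.8  16.   87. ]
cap_right_top [ 638.1 -119.5  105.7] [ 625.5 -121.    87. ]
knob [488.1 -68.3  69. ] [488.1 -68.3  69. ]
```

View pics/crop.png

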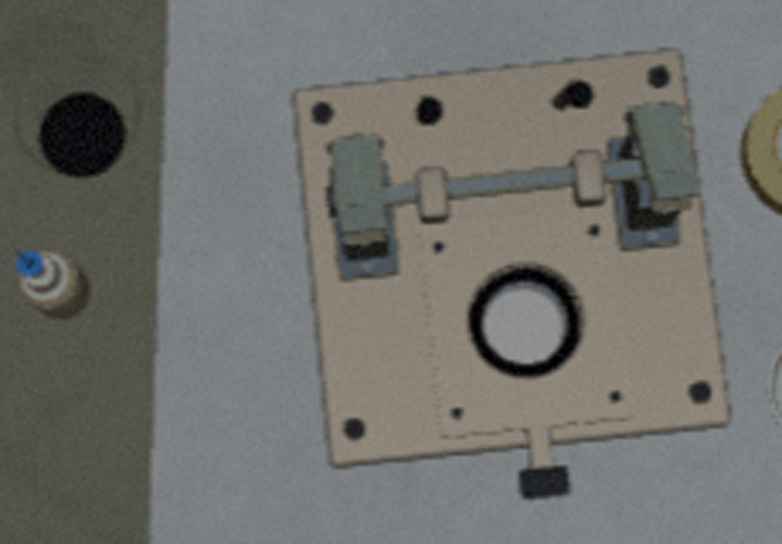

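The crop confirms both caps are open and gives sharper plate corners. I'll refit with them and locate the dropper.

```bash
sed -i 's/^eye=.*/eye=np.array([[306.8,172.1],[419.7,159.7],[434.4,269.7],[317.4,281.8]])/;s/379.5,286.5/380.2,287/;s/^im=.*//;/^k=/d;/^cv2/d;s/\(proj("top",P)-c4).ravel()\)/\1*2/' ref.py
cat >> ref.py <<'E'
def cost(q): return np.r_[proj("side",[q[0],q[1],0])[0]-[328.4,214.3],proj("top",[q[0],q[1],0])[0]-[239,231.6]]
d=least_squares(cost,[600,150]); print("dropper",d.x,d.fun)
E
python3 ref.py
```

```text
[624.478 -51.751  12.326   0.7     0.7  ] 29.470330497079107
[[-3.0, -2.1], [1.0, -2.5], [1.9, -0.0], [-1.2, 1.3], [2.2, 1.5], [-0.4, 1.3], [0.3, 1.4], [-1.1, -0.6], [-0.5, 0.8], [2.0, 4.0], [-2.5, 2.4], [-1.9, -0.2], [-0.2, -0.2]]
cap_left_top [620.6  17.3 105.7] [608.1  15.7  87. ]
cap_right_top [ 637.6 -119.7  105.7] [ 625.  -121.2   87. ]
knob [487.5 -68.7  69. ] [487.5 -68.7  69. ]
dropper [583.03370303 168.12408093] [-1.1903735   2.49402662 -1.36932863 -1.100397  ]
```

Emit:
carry_out:
  increments: "0 0 0 0 0 0.14 0; 0 0 0 0 0 0.14 0"
  force: 30

```text
time: 1.4
eef_pos: [225.9, -528.8, 231.3]
tcp_rot: [3.142, -0.0, 0.119]
ft_force: [-0.0, 0.9, 0.7]
finger_gap: 0.603
grasp_force: 0.0
```

Emit:
carry_out:
  increments: "4.45 -3.58 0.3 0 0 0 0; 4.45 -3.58 0.3 0 0 0 0; 4.45 -3.58 0.3 0 0 0 0; 4.45 -3.58 0.3 0 0 0 0; 4.45 -3.58 0.3 0 0 0 0; 4.45 -3.58 0.3 0 0 0 0; 4.45 -3.58 0.3 0 0 0 0; 4.45 -3.58 0.3 0 0 0 0; 4.45 -3.58 0.3 0 0 0 0; 4.45 -3.58 0.3 0 0 0 0; 0 0 0 0 0 0 0"

```text
time: 2.78
eef_pos: [625.3, -115.3, 200.3]
tcp_rot: [-3.141, -0.0, 0.129]
ft_force: [-0.3, -0.6, -0.6]
finger_gap: 0.001
grasp_force: 0.0
```

Emit:
carry_out:
  increments: "0 0 3.5 0 0 0 0; 0 0 3.5 0 0 0 0; 0 0 0 0 0 0 0"

```text
time: 3.15
eef_pos: [620.1, -118.7, 128.4]
tcp_rot: [-3.139, 0.007, 0.123]
ft_force: [0.2, 0.9, -0.3]
finger_gap: -0.0
grasp_force: 0.0
```

```bash
python3 - <<'E'
from h import *
print(state()["eef_pos"],state()["tcp_rot"])
a=read_camera("side");b=read_camera("top")
A=cv2.resize(a[170:370,250:430],None,fx=2.2,fy=2.2);B=cv2.resize(b[130:330,290:470],None,fx=2.2,fy=2.2)
cv2.imwrite("pics/p1.png",np.hstack([A,B])[:,:,::-1])
E
```

```text
[ 620.06216522 -118.66243991  128.39231446] [-3.13918135  0.00661646  0.12275117]
```

View pics/p1.png

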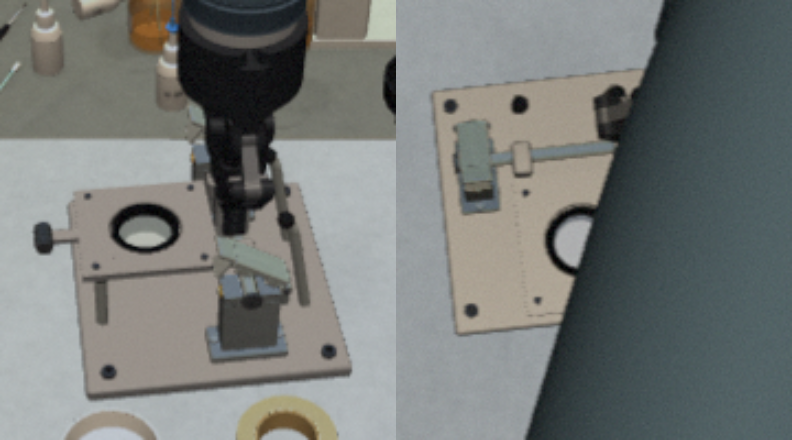

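```bash
python3 - <<'E'
from h import *
print(proj("side",[[620,-118.7,128.4],[625,-121,128],[637.6,-119.7,105.7],[625,-121.2,87],[612,-121,87],[608.1,15.7,87]]).round(1).tolist())
read_camera("side")
for n in ["cap_right_top","cap_left_top","flap_hinge"]: print(n,[(np.round(d["at"],1).tolist(),round(d["score"],2)) for d in place_of("side",n)[:2]])
E
```

```text
[[353.8, 274.2], [357.3, 275.5], [365.2, 285.6], [356.2, 294.9], [347.6, 294.8], [342.8, 234.7]]
cap_right_top [([364.0, 286.1], 0.92)]
cap_left_top [([351.1, 222.2], 0.59)]
flap_hinge [([351.2, 268.5], 0.68)]
```

Emit:
carry_out:
  increments: "0.4 0.2 1 0 0 0 0; 0 0 1 0 0 0 0; 0 0 0.8 0 0 0 0; 0 0 0.6 0 0 0 0; 0 0 0.3 0 0 0 0; 0 0 0 0 0 0 0"

```text
time: 4.2
eef_pos: [627.4, -120.0, 94.1]
tcp_rot: [-3.141, 0.0, 0.124]
ft_force: [-0.4, 0.6, -1.0]
finger_gap: -0.002
grasp_force: 0.1
```

Emit:
carry_out:
  increments: "0 0 0.3 0 0 0 0; 0 0 0.2 0 0 0 0; 0 0 0.2 0 0 0 0; 0 0 0 0 0 0 0"

```text
time: 4.7
eef_pos: [627.6, -120.2, 87.3]
tcp_rot: [3.141, -0.0, 0.124]
ft_force: [-1.4, -1.0, 2.0]
finger_gap: 0.003
grasp_force: 0.9
```

Emit:
carry_out:
  increments: "0 0 0.2 0 0 0 0; 0 0 0.1 0 0 0 0; 0 0 0 0 0 0 0; 0 0 0 0 0 0 0"

```text
time: 5.2
eef_pos: [627.6, -120.3, 87.0]
tcp_rot: [3.14, -0.001, 0.124]
ft_force: [-7.3, 0.8, 15.6]
finger_gap: -0.003
grasp_force: 8.1
```

```bash
python3 - <<'E'
from h import *
print(state()["eef_pos"],state()["ft_force"])
a=read_camera("side")
cv2.imwrite("pics/p2.png",cv2.resize(a[200:340,260:420],None,fx=4,fy=4)[:,:,::-1])
E
```

```text
[ 627.63090508 -120.25651046   86.96478326] [-7.34483795  0.76766464 15.58312834]
```

View pics/p2.png

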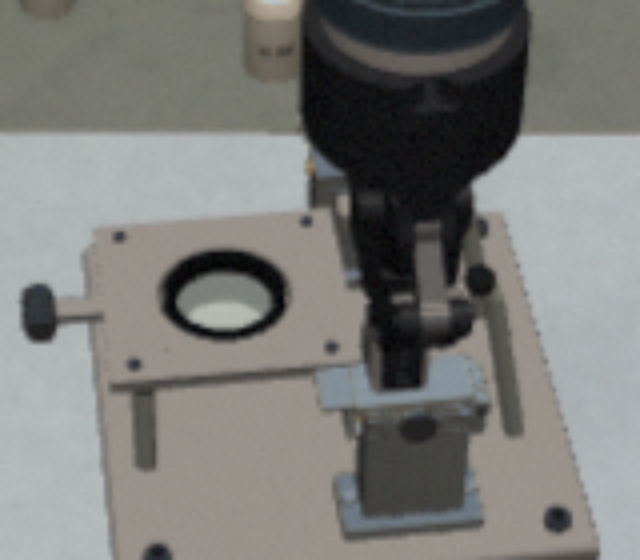

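The right cap is shut flat under the fingertip (TCP z = 87). Next I lift and cross to the left cap.

Emit:
carry_out:
  increments: "0 0 -3 0 0 0 0; 0 0 -3.5 0 0 0 0; 0 -4.6 0 0 0 0 0; 0 -4.6 0 0 0 0 0; 0 -4.6 0 0 0 0 0; 0 0 0 0 0 0 0; 0 0 2 0 0 0 0; 0 0 0 0 0 0 0"

```text
time: 6.25
eef_pos: [609.5, 16.4, 127.7]
tcp_rot: [-3.141, 0.003, 0.123]
ft_force: [-0.6, -0.4, 0.0]
finger_gap: -0.002
grasp_force: 0.0
```

```bash
python3 - <<'E'
from h import *
a=read_camera("side")
print(state()["eef_pos"],proj("side",[625,-121.2,87]),proj("side",state()["eef_pos"]))
for n in ["cap_right_top","cap_left_top"]: print(n,[(np.round(d["at"],1).tolist(),round(d["score"],2)) for d in place_of("side",n)[:2]])
cv2.imwrite("pics/p3.png",cv2.resize(a[190:330,260:420],None,fx=4,fy=4)[:,:,::-1])
E
```

```text
[610.01687327  16.29782278 128.596019  ] [[356.23256183 294.92752734]] [[344.57904761 215.24346077]]
cap_right_top [([362.3, 295.1], 0.77)]
cap_left_top [([350.4, 223.3], 0.9)]
```

View pics/p3.png

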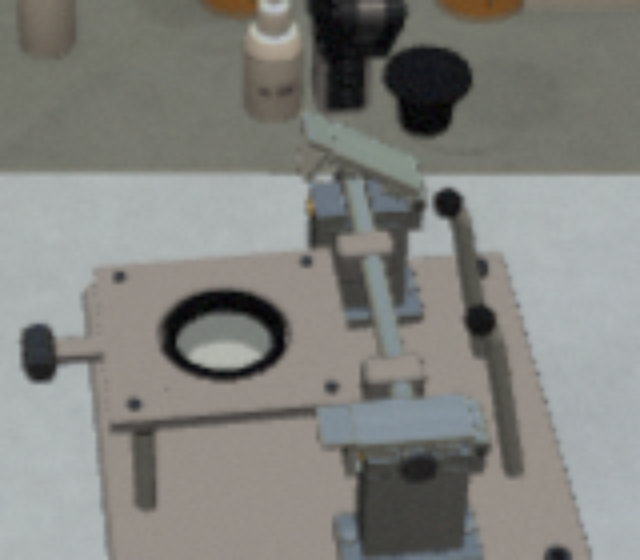

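The right cap stays shut after release; the fingertip (346,217) is over the open left cap (350,223). I'll press it the same way.

Emit:
carry_out:
  increments: "0.2 0 1 0 0 0 0; 0 0 1 0 0 0 0; 0 0 0.8 0 0 0 0; 0 0 0.6 0 0 0 0; 0 0 0.4 0 0 0 0; 0 0 0.3 0 0 0 0; 0 0 0.2 0 0 0 0; 0 0 0.15 0 0 0 0; 0 0 0 0 0 0 0; 0 0 0 0 0 0 0"

```text
time: 7.65
eef_pos: [612.2, 17.1, 87.0]
tcp_rot: [3.141, -0.001, 0.124]
ft_force: [-7.0, 0.6, 15.1]
finger_gap: -0.004
grasp_force: 7.6
```

Emit:
carry_out:
  increments: "0 0 -3 0 0 0 0; 0 0 -4 0 0 0 0; -4.48 2.32 0 0 0 0 0.3; -4.48 2.32 0 0 0 0 0.55; -4.48 2.32 0 0 0 0 0.55; 0 0 2 0 0 0 0.55; 0 0 1 0 0 0 0.55; 0 0 0 0 0 0 0.55"

```text
time: 8.65
eef_pos: [487.6, -68.2, 124.1]
tcp_rot: [-3.141, 0.001, 0.124]
ft_force: [-0.2, -0.2, 0.8]
finger_gap: 0.551
grasp_force: 0.0
```

```bash
python3 - <<'E'
from h import *
a=read_camera("side")
print(state()["eef_pos"],proj("side",[[487.5,-68.7,69],[608,15.7,87]]).round(1))
for n in ["cap_right_top","cap_left_top","knob"]: print(n,[(np.round(d["at"],1).tolist(),round(d["score"],2)) for d in place_of("side",n)[:2]])
b=read_camera("top"); print("top",proj("top",[487.5,-68.7,69]),[(np.round(d["at"],1).tolist(),round(d["score"],2)) for d in place_of("top","knob")[:2]])
cv2.imwrite("pics/p4.png",cv2.resize(a[190:330,230:410],None,fx=4,fy=4)[:,:,::-1])
E
```

```text
[488.05713968 -68.23773407 124.63063262] [[267.9 278.2]
 [342.8 234.7]]
cap_right_top [([359.4, 290.6], 0.91)]
cap_left_top [([343.2, 231.6], 0.87)]
knob [([268.7, 276.7], 0.65)]
top [[379.94938879 286.85154766]] []
```

View pics/p4.png

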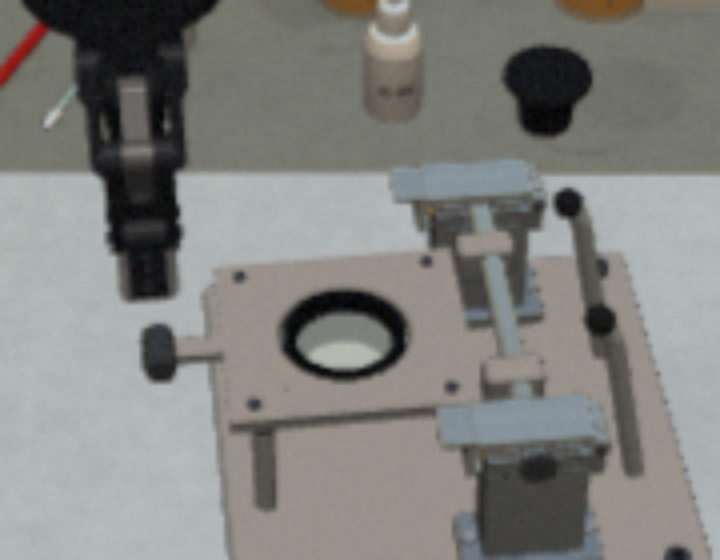

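Both caps are shut (left at (343,232), right at (359,291)), and the open fingers are above the knob at (269,277). Now I descend to straddle it and pinch.

Emit:
carry_out:
  increments: "0.15 0 2 0 0 0 0.55; 0 0 2 0 0 0 0.55; 0 0 2 0 0 0 0.55; 0 0 1.2 0 0 0 0.55; 0 0 0 0 0 0 0.55"

```text
time: 9.57
eef_pos: [488.6, -68.1, 52.2]
tcp_rot: [-3.141, 0.001, 0.124]
ft_force: [-0.7, 0.2, 0.0]
finger_gap: 0.55
grasp_force: 0.0
```

Emit:
carry_out:
  increments: "0 0 0 0 0 0 0.3; 0 0 0 0 0 0 0.2; 0 0 0 0 0 0 0.15; 0 0 0 0 0 0 0.15; 0 0 0 0 0 0 0.15"
  force: 25

```text
time: 10.2
eef_pos: [489.9, -68.2, 53.7]
tcp_rot: [-3.141, -0.002, 0.124]
ft_force: [-1.0, 2.7, 5.6]
finger_gap: 0.249
grasp_force: 25.6
```

```bash
python3 - <<'E'
import numpy as np
th=np.r_[np.arange(0,1.681,.08),1.73]
X=-138*np.cos(th)-6*np.sin(th)+138; Z=138*np.sin(th)-6*np.cos(th)+6
dx=np.round(np.diff(X)/10,2);dz=np.round(-np.diff(Z)/10,2)
for i in range(len(dx)): print(f"{th[i+1]:.2f} X{X[i+1]:.0f} Z{Z[i+1]:.0f}: {dx[i]} 0 {dz[i]}")
E
```

```text
0.08 X-0 Z11: -0.0 0 -1.1
0.16 X1 Z22: 0.08 0 -1.1
0.24 X3 Z33: 0.17 0 -1.09
0.32 X5 Z44: 0.26 0 -1.07
0.40 X9 Z54: 0.34 0 -1.05
0.48 X13 Z64: 0.43 0 -1.02
0.56 X18 Z74: 0.51 0 -0.98
0.64 X24 Z84: 0.58 0 -0.94
0.72 X30 Z92: 0.66 0 -0.89
0.80 X38 Z101: 0.73 0 -0.83
0.88 X45 Z109: 0.79 0 -0.77
0.96 X54 Z116: 0.85 0 -0.71
1.04 X63 Z122: 0.9 0 -0.64
1.12 X72 Z128: 0.95 0 -0.56
1.20 X82 Z132: 0.99 0 -0.48
1.28 X93 Z136: 1.03 0 -0.4
1.36 X103 Z140: 1.06 0 -0.32
1.44 X114 Z142: 1.08 0 -0.23
1.52 X125 Z144: 1.09 0 -0.15
1.60 X136 Z144: 1.1 0 -0.06
1.68 X147 Z144: 1.1 0 0.03
1.73 X154 Z143: 0.69 0 0.06
```

Emit:
carry_out:
  increments: "0 0 -1.1 0 0 0 0.15; 0.08 0 -1.1 0 0 0 0.15; 0.17 0 -1.09 0 0 0 0.15; 0.26 0 -1.07 0 0 0 0.15; 0 0 0 0 0 0 0.15; 0 0 0 0 0 0 0.15"

```text
time: 10.95
eef_pos: [494.1, -67.6, 96.1]
tcp_rot: [-3.141, 0.0, 0.124]
ft_force: [2.0, 3.2, -3.3]
finger_gap: 0.25
grasp_force: 24.7
```

Emit:
carry_out:
  increments: "0.34 0 -1.05 0 0 0 0.15; 0.43 0 -1.02 0 0 0 0.15; 0.51 0 -0.98 0 0 0 0.15; 0.58 0 -0.94 0 0 0 0.15; 0.66 0 -0.89 0 0 0 0.15; 0.73 0 -0.83 0 0 0 0.15; 0 0 0 0 0 0 0.15; 0 0 0 0 0 0 0.15"

```text
time: 11.95
eef_pos: [525.9, -63.8, 153.5]
tcp_rot: [3.141, 0.001, 0.124]
ft_force: [-4.5, 2.0, 1.8]
finger_gap: 0.251
grasp_force: 25.2
```

Emit:
carry_out:
  increments: "0.75 0 -0.79 0 0 0 0.15; 0.83 0 -0.73 0 0 0 0.15; 0.9 0 -0.64 0 0 0 0.15; 0.95 0 -0.56 0 0 0 0.15; 0.99 0 -0.48 0 0 0 0.15; 1.03 0 -0.4 0 0 0 0.15; 0 0 0 0 0 0 0.15; 0 0 0 0 0 0 0.15"

```text
time: 12.95
eef_pos: [580.8, -56.9, 189.8]
tcp_rot: [3.141, -0.001, 0.124]
ft_force: [-2.8, 2.3, 1.8]
finger_gap: 0.25
grasp_force: 25.7
```

Emit:
carry_out:
  increments: "1.06 0 -0.32 0 0 0 0.15; 1.08 0 -0.23 0 0 0 0.15; 1.09 0 -0.15 0 0 0 0.15; 1.1 0 -0.06 0 0 0 0.15; 0 0 0 0 0 0 0.15; 0 0 0 0 0 0 0.15"

```text
time: 13.7
eef_pos: [623.7, -51.7, 197.8]
tcp_rot: [3.141, -0.001, 0.124]
ft_force: [-1.9, 3.4, 5.3]
finger_gap: 0.248
grasp_force: 26.5
```

```bash
python3 - <<'E'
from h import *
print(state()["ft_force"],state()["eef_pos"])
a=read_camera("side")
cv2.imwrite("pics/p5.png",cv2.resize(a[150:320,270:430],None,fx=3.5,fy=3.5)[:,:,::-1])
E
```

```text
[-1.92109261  3.40426978  5.31078463] [623.67907294 -51.65727869 197.80246648]
```

View pics/p5.png

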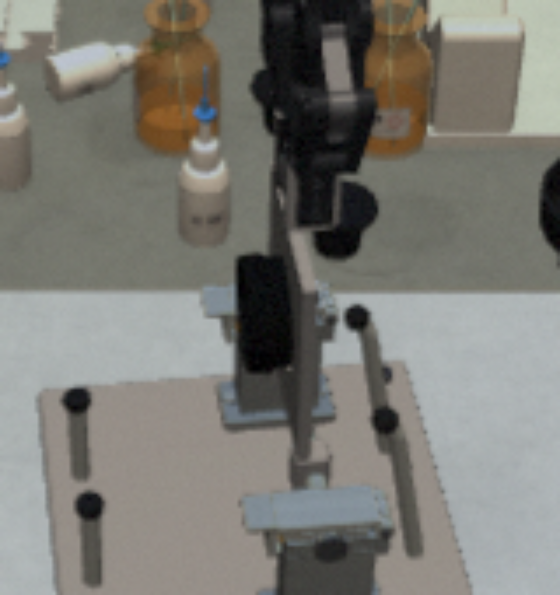

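Emit:
carry_out:
  increments: "0.6 0 0 0 0 0 0.15; 0.6 0 0 0 0 0 0.15; 0.4 0 0 0 0 0 0.15; 0.29 0 0 0 0 0 0.15; 0 0 0 0 0 0 0.15; 0 0 0 0 0 0 0.15; 0 0 0 0 0 0 0.15"

```text
time: 14.62
eef_pos: [642.2, -49.4, 197.1]
tcp_rot: [3.141, 0.0, 0.124]
ft_force: [-0.8, 2.8, 4.2]
finger_gap: 0.25
grasp_force: 26.5
```

```bash
python3 - <<'E'
from h import *
s=state();print(s["ft_force"],s["eef_pos"],s["time"])
a=read_camera("side")
cv2.imwrite("pics/p6.png",cv2.resize(a[150:320,270:430],None,fx=3.5,fy=3.5)[:,:,::-1])
E
```

```text
[-0.80870156  2.75007654  4.2105663 ] [642.23799717 -49.35937498 197.08400406] 14.625
```

View pics/p6.png

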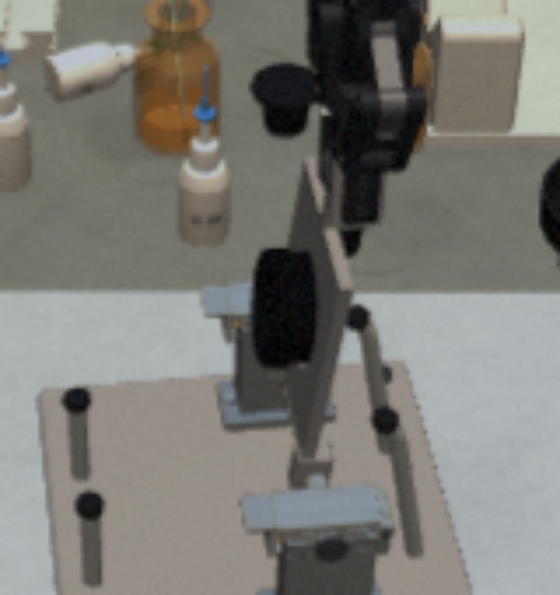

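The flap leans a little past upright, held by the knob and clear of both stops. Both caps are shut and the dropper is standing at crop (205,210).

```bash
python3 -c "
from station import *
print(hand_in())"
```

```text
the job is handed in; nothing more can be done
None
```

Both bearing caps are pressed shut, and the flap is held by its knob at about 1.73 rad, clear of both stops, with the dropper bottle still standing; I handed the job in at about 15 s, but no verdict was returned.

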